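# Set the can jig's length stop to the sample can and lock it with the quarter-turn bolt

## Robot

A 7-joint arm with a two-finger parallel gripper is mounted at the origin on the work surface. World frame = base frame: x ahead of the robot, y to its left, z up, the work surface at z = 0. Lengths are in m, angles in rad, forces in N, time in s.
With the tool pointing down it reaches from about 0.35 to 0.9 m from the base axis. Payload 8.1 kg.
Tool frame: the origin (TCP) lies midway between the tips of the shut fingers; the grasp point (between the pads) lies 19 mm behind it; z points along the fingers, y is the line along which they close (so a half turn about z gives the same grasp; the last joint's range is limited). The gripper opens to 92 mm and grips with 3 to 60 N. Pads are 19 mm wide; open, the fingers measure 130 mm over their backs; the gripper's body (75 mm by 190 mm) begins 47 mm behind the grasp point.
Start: joints at [-1.385, 0.434, 0.025, 1.573, -0.012, 1.134, -0.075], TCP at [0.178, 0.599, 0.227] pointing down, gripper open.
Joint ranges: [-2.62, 2.62], [-0.44, 2.09], [-1.27, 1.32], [0.08, 2.57], [-1.32, 4.46], [0.12, 2], [-2.74, 2.74]. Speed limits (rad/s): [2.22, 2.22, 3.01, 3.01, 3.14, 3.14, 3.14].

## Interface

Orientations are given as a rotation vector (axis times angle).
In Python, from cell import arm gives the robot as it stands.
- The arm moves only by the tool move_arm, never from a script. Its argument "motion" is a list of rows, each an object of numbers: "tx", "ty", "tz": the shift along the tool's x, y, z normalised to -1 to 1, where 1 is 1000 mm; "twist": the turn about the tool's z normalised to -1 to 1, where 1 is pi/2 rad. In form: [{"tx": .., "ty": .., "tz": .., "twist": ..}, ...]. A call has 1 to 12 rows; each row shifts and turns the commanded pose from where the row before left it, along the tool's axes as they then stand; what a row does not reach is not made up. A row lasts 1/10 s, in which the tool goes at most 50 mm and 8.59 degrees, less where a joint would pass 70% of its speed; a pose out of reach is approached as far as the arm can. A call with a number of a shift or a turn outside -1 to 1 is refused whole. A call with a gripper value outside its range is refused whole. "gripper" is the gripper's target within -1 to 1 (shut at 1, half-way at 0, fully open at -1), set as the call begins (left out, the last holds). The fingers move at their own pace and stop on an object; "squeeze" is the grip in N (left out, the last holds). Time passes only in rows, so rows that do not move let the fingers close. It gives the time, the measured TCP pose, the force, the opening and the grip force at its end, in the units of the state.
- arm.observe(): the state, without advancing time (a new reading comes with each control period).
- arm.get_image(name): name is "scene" or "top" or "wrist"; returns the picture (480x640x3 uint8, red, green, blue); there is no depth.
- arm.calibration(name): a dict with "K" (3x3 intrinsics, pixels), "T" (4x4, takes a point from camera to world coordinates). Camera axes: x right, y down, z forward; pixel columns grow to the right and rows downward; lengths in m; the calibration is good to about 2 mm. A picture is of the moment at which its call begins: read the wrist's pose just before it. calibration takes no time and is no camera call; for the wrist camera it gives the pose at the moment of the call.
- arm.sign_off(): hands the job in; it is judged then, once.
Trained networks look in the newest picture that a camera, given by its name, has taken for a name from the list of things; names that differ only in an ending like _2 or _b are one class to them, and where a whole thing is asked for, a point or a joint stands for the part that bears it (a point fixed in the world has none). Each returns a list of dicts, best first, with "conf" (0 to 1); they miss things now and then, are a little off and sometimes report something else, mostly with a low value. They report only what shows in the picture. A call takes as long as a camera call. They do not tell look-alikes from the thing itself.
- arm.look_for(camera, query): "point" ([column, row] as shares, 0 to 1, of the picture: columns of its width, rows of its height, amid what is visible of it).
- arm.regions_of(camera, query): "region" (480x640 bool, what is visible of it) and "point" ([column, row] as shares, 0 to 1, of the picture: columns of its width, rows of its height, amid what is visible of it).
- arm.place_of(camera, query): "point" ([column, row] as shares, 0 to 1, of the picture: columns of its width, rows of its height: a listed point, or the origin of a listed thing).
The state is a dict: "clock": time; "joints": joint angles; "dq": joint speeds; "joint_efforts": joint torques, N m; "position": TCP position; "ee_rot": TCP orientation; "force": force on the tool from outside, world axes, zero at the start; "ft_torque": the same for the moment, N m; "width": opening from 0.0 (shut) to 1.0 (fully open); "gripper_force": force on a finger pad.
Only numpy, scipy, OpenCV 4.12 (cv2) and the standard library are available. Lean on these libraries where they do the work, as an engineer would, in place of code of your own. Each camera call takes 0.05 s, during which the arm holds its last target. There are 200 camera calls.

## Task

Set the length stop of the can jig to the sample can: slide the blue stop along its rail until it pushes the can home, firmly but without denting it, against the green end fence, and leave the stop touching the can. Then take the spring-loaded T-bolt with the orange bar handle from the wooden rack, drop it through the stop's window into the rail's slot, push it down against its spring, twist it a quarter turn clockwise so that it locks under the rail's lips, and let go. Do not force the bolt, and leave everything else where it is.

Things in the scene. Friction and masses are not known exactly. Their poses are not given: they have to be found in the camera images.
- jig: Can jig fixed to the bench: baseboard 150 x 390 mm, 12 mm thick, with an aluminium T-slot rail 48 mm wide (x), 26 mm high, top at z = 38 mm, y -170 to +200. Origin on the bench under the rail's slot; z up, y along the rail towards the green end fence: a bracket 76 mm wide, top at z = 108, clamped by hand with its face somewhere at y = +142 to +158 (not measured). V cradle y +62 to +142.
- slot (a point): Middle of the rail's slot, at rail-top height (jig z = 38 mm, x = y = 0). The slot runs along the jig's y: mouth 18 mm wide between two lips 5 mm thick (jig z 33 to 38), under them a channel 25.6 mm wide and 11 mm deep (floor at jig z = 22).
- can: Sample can: ribbed tin, 66 mm diameter, 100 mm long, 60 to 130 g, lying in the V cradle along the rail, axis 75 mm above the bench. Origin at its centre, y along its axis. It starts 6 to 30 mm short of the fence and slides with under 2 N. Home on the fence it stops dead: 3 N or more from the stop, held a moment, seats it; more than 25 N dents it.
- stop: Blue length stop, a saddle captive on the rail: slides only along jig y, about 3 N friction, stays where left. Jig's axes. Origin: foot of the face that meets the can, on the rail's centre line, 38 mm above the bench. Base plate 64 mm wide (x), y -85 to 0, top at z = 12 mm. Upright plate 60 mm wide, y -8 to 0, up to z = 56. With the can home the origin ends at jig y = +42 to +58 mm.
- stop_window (a point): Centre of the top of the stop's oblong window over the slot: 45 mm behind the stop's face, on its base plate's top (50 mm above the bench). Window 16.5 mm wide (x), 29 mm long (y), through the 12 mm plate, 2 mm chamfer round its top edge. Axes as the jig's.
- bolt: Spring-loaded hammer-head T-bolt, 90 to 180 g, upright in a rack hole. Origin: centre of the head's underside; z up, x along the head. Head 24 (x) x 14 (y) x 7 mm; corners (+x,+y), (-x,-y) square, the others rounded: in the slot it turns only clockwise from above, to a stop just past 90 degrees. Shank 10 mm. Pushed down 4 to 6.5 mm from where the cup touches, it can turn; 7 mm is the slot floor.
- bolt_bar (a point): Middle of the bolt's orange bar handle, 59 mm above the bolt's origin. Bar 46 mm long (bolt x, parallel to the head), 14 mm wide (y), 20 mm high; 20 mm free gap between its underside and the cup, less as the spring is pressed (keep fingertips off the cup). Along the rail the bolt goes in; across the rail it is locked.
- cup_foot (a point): Underside of the black spring cup on the bolt (40 mm diameter, 8 mm high), 21 mm above the bolt's origin when free. It rests on rack or stop; the bolt pushes through it up to 10 mm: 6 N to start, then 1.2 N per mm. Cup just on the stop: bolt origin 29 mm above the bench, head between the lips. Locked and let go: about 26 mm, drawn up against the lips; friction keeps it turned.
- rack: Light wooden rack 56 mm (x) x 220 mm (y), 40 mm high, fixed, with three square 31 mm holes, 34 mm deep, 75 mm apart along its y. Origin at the centre of its underside. The bolt's cup rests on its top, so the bolt's origin stands 19 mm above the bench there.
- knob_screw: Bystander in the rack: stud with a round black knob, 32 mm diameter, 55 mm tall overall. Leave it.
- pull_pin: Bystander in the rack: pin with a round grey knob, 26 mm diameter, 55 mm tall overall. Leave it.
- can_a: Bystander: upright tin can, 66 mm diameter, 100 mm tall. Origin under its centre.
- can_b: Bystander: upright tin can, 66 mm diameter, 100 mm tall. Origin under its centre.
- tape: Bystander: roll of paper tape, 90 mm diameter, 48 mm high.
- screwdriver: Bystander: screwdriver lying on the bench.
- crimper: Bystander: can pliers, about 230 mm long, lying on the bench.
Not all that is in view belongs to the job. There is more than one size of the bolt; the one meant has the size given above.

How it is judged:
On the way, in this order (a step that is already met when the one before it is completed fails the run):
1. the stop holds the can home against the end fence, pressing it with 3 N or more (contact force between stop and can above 3 N and y of can in the frame of jig above 0.089 m), for 0.1 s.
2. the bolt's head is through the window and in the rail's slot, upright and along it (horizontal distance between bolt and stop_window below 0.006 m and z of bolt in the frame of jig below 0.032 m and angle between the x axis of bolt and the y axis of jig, either way round below 0.4 rad and angle between bolt's own z axis and vertical below 0.15 rad), for 0.1 s.
At the end, for the whole second after the job is handed in: Bolt upright in the stop's window (within 6 mm), released, at rest, turned at least 1.3 rad from the slot's direction, head drawn up under the lips (origin 24 to 28 mm above the bench); can lying in its cradle at the fence, the stop within 1.5 mm of it (angle between the x axis of bolt and the y axis of jig, either way round above 1.3 rad and z of bolt in the frame of jig between 0.024 and 0.028 m and horizontal distance between bolt and stop_window below 0.006 m and angle between bolt's own z axis and vertical below 0.1 rad and y of can in the frame of stop between 0.0485 and 0.0515 m and y of can in the frame of jig above 0.089 m and z of can in the frame of jig below 0.08 m and linear speed of each of bolt, can below 0.01 m/s); the robot touches nothing.
It fails at once if the stop presses the can with more than 25 N (dented) (contact force between stop and can above 25 N).
It fails at once if the bolt is forced against the jig or stop with more than 50 N (contact force between bolt and jig above 50 N).
It fails at once if another thing is moved by more than 25 mm (distance of any of knob_screw, pull_pin, can_a, can_b, tape, screwdriver, crimper from where it was at the start of the episode above 0.025 m).
It also fails if it takes over 64 s, if anything falls off the work surface, if the arm or the gripper's body presses on something with over 40 N, if the wrist force passes 120 N, or if a joint passes its speed limit or range.

## Working session

There is one attempt and no reset: what is moved stays moved. The work goes in short steps, Python scripts to look and compute and a tool call to move; the robot and the scene stay as the last step left them, time stands still between calls to the robot, and variables do not carry over. Pictures are saved under pics/ and viewed, at most 11 in all, crops included, and the job is handed in when it is done.

Besides the shell and the picture viewer there is one more tool, called after ">>>" as name(argument=value, ...), one argument or row to a line, values as JSON. move_arm: Moves the arm, as the interface text tells. Scaled input: -1 to 1 covers 1000 mm each way for a shift and pi/2 rad each way for a turn. Its arguments: {"type":"object","properties":{"motion":{"type":"array","items":{"type":"object","properties":{"tx":{"type":"number"},"ty":{"type":"number"},"tz":{"type":"number"},"twist":{"type":"number"}}}},"gripper":{"type":"number"},"squeeze":{"type":"number"}},"required":["motion"]}

```bash
mkdir -p pics; ls; cat > h.py <<'E'
import numpy as np, cv2
from cell import arm
def ray(cam,px):
    c=arm.calibration(cam);K=np.array(c["K"]);T=np.array(c["T"])
    d=T[:3,:3]@np.linalg.solve(K,[px[0],px[1],1.]);return T[:3,3],d
def at(cam,px,z):
    o,d=ray(cam,px);return o+d*(z-o[2])/d[2]
def proj(cam,P):
    c=arm.calibration(cam);K=np.array(c["K"]);T=np.linalg.inv(np.array(c["T"]))
    p=K@(T[:3,:3]@np.array(P)+T[:3,3]);return p[:2]/p[2]
def px(p): return np.array(p)*[640,480]
def save(cam,name):
    im=arm.get_image(cam);cv2.imwrite(f"pics/{name}.png",im[:,:,::-1]);return im
def places(cam,qs,z):
    for q in qs:
        for r in arm.place_of(cam,q)[:3]:
            p=px(r["point"]);print(cam,q,round(r["conf"],2),p.round(1),at(cam,p,z[q]).round(4))
E
python3 - <<'E'
from h import *
s=arm.observe();print({k:np.round(v,3) for k,v in s.items()})
z=dict(slot=.038,stop=.038,stop_window=.05,can=.075,bolt_bar=.078,rack=0,cup_foot=.04,can_a=0,tape=0)
for c in("top","scene"):
    save(c,c+"0"); places(c,z,z)
E
```

```text
pics
{'clock': np.float64(0.0), 'joints': array([-1.385,  0.435,  0.025,  1.574, -0.012,  1.134, -0.075]), 'dq': array([-0.001,  0.   , -0.   ,  0.   , -0.001,  0.001,  0.001]), 'joint_efforts': array([ 0.0000e+00, -6.6784e+01,  9.8500e-01, -3.1446e+01, -6.1000e-02,
        4.3000e-02,  0.0000e+00]), 'position': array([0.178, 0.599, 0.226]), 'ee_rot': array([-4.520e-01, -3.109e+00,  2.000e-03]), 'force': array([ 0.093, -0.401, -0.066]), 'ft_torque': array([-0.007, -0.018, -0.019]), 'gripper_force': np.float64(0.0), 'width': np.float64(0.999)}
top slot 0.86 [326.1 200.8] [ 0.6417 -0.0364  0.038 ]
top slot 0.34 [442.6 271.1] [ 0.4526 -0.3335  0.038 ]
top stop 0.64 [341.7 202.4] [ 0.637  -0.0775  0.038 ]
top stop_window 0.84 [360.  204.8] [ 0.6266 -0.1245  0.05  ]
top can 0.97 [173.  278.9] [0.4295 0.3461 0.075 ]
top can 0.88 [203.9 289. ] [0.4038 0.2682 0.075 ]
top can 0.86 [296.2 197.5] [0.6392 0.0408 0.075 ]
top bolt_bar 0.8 [449.5 265.9] [ 0.4589 -0.3414  0.078 ]
top bolt_bar 0.72 [433.5 320.1] [ 0.325 -0.295  0.078]
top bolt_bar 0.48 [469.4 305.8] [ 0.3595 -0.3846  0.078 ]
top rack
[... 840 characters left out ...]
3 0.216  0.075 ]
scene can 0.58 [426.4 199.3] [0.5252 0.2861 0.075 ]
scene bolt_bar 0.7 [143.7 250.4] [ 0.3347 -0.3093  0.078 ]
scene bolt_bar 0.69 [110.4 286.9] [ 0.4015 -0.401   0.078 ]
scene bolt_bar 0.59 [152.8 292. ] [ 0.4602 -0.3408  0.078 ]
scene rack 0.71 [193.2 300.1] [ 0.4439 -0.2631  0.    ]
scene cup_foot 0.77 [158.7 306.3] [ 0.4622 -0.3371  0.04  ]
scene cup_foot 0.73 [147.9 265.5] [ 0.3382 -0.3092  0.04  ]
scene cup_foot 0.65 [107.9 299.4] [ 0.3884 -0.4102  0.04  ]
scene can_a 0.7 [376.2 267.8] [ 0.5787  0.102  -0.    ]
scene can_a 0.64 [394.7 203.7] [0.4192 0.2907 0.    ]
scene can_a 0.58 [426.4 199.3] [0.4499 0.3679 0.    ]
scene tape 0.86 [465.4 215.1] [0.5527 0.3986 0.    ]
```

```bash
python3 -c "
import cv2,numpy as np
"; ls pics
```

```text
scene0.png
top0.png
```

View pics/top0.png

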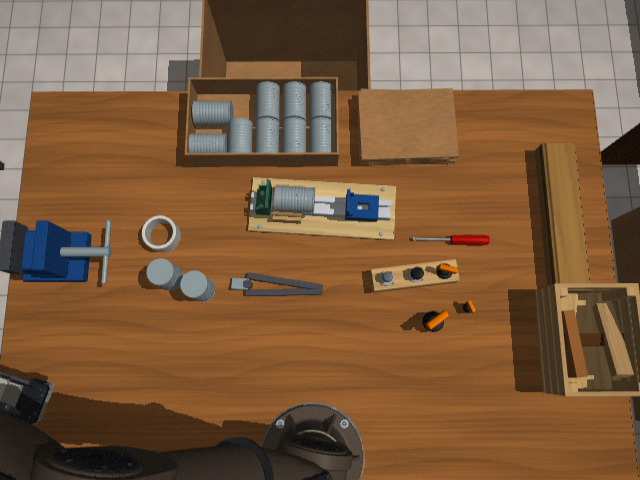

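View pics/scene0.png

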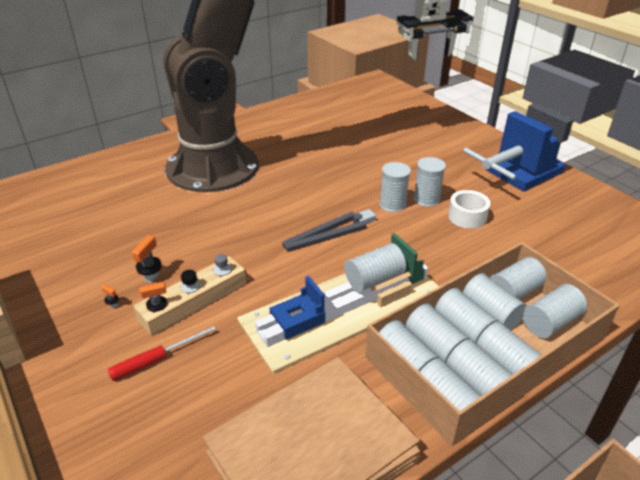

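The top view shows the target bolt in the rack at about (447,268). Decoys lie on the bench at (433,320) and (469,306). The stop is at about (362,207) and the fence is on the left. I'll turn the tool to line up with the jig, then move over the jig.

>>> move_arm(
  motion=[
    {"tz":-0.01,"twist":0.094},
    {"tz":-0.01,"twist":0.094},
    {"tz":-0.01,"twist":0.094},
    {"tz":-0.01,"twist":0.094},
    {"tz":-0.01,"twist":0.094},
    {"tz":-0.01,"twist":0.094},
    {"tz":-0.01,"twist":0.094},
    {"tz":-0.01,"twist":0.094},
    {"tz":-0.01,"twist":0.094},
  ],
  gripper=1,
)

```text
invalid input
```

```bash
cat >> h.py <<'E'
from scipy.spatial.transform import Rotation as R
def tool(d,verbose=True):
    s=arm.observe();M=R.from_rotvec(s["ee_rot"]).as_matrix()
    print("pos",np.round(s["position"],4),"yaw_y",np.degrees(np.arctan2(M[1,1],M[0,1])).round(2),"tilt",M[2].round(3),"t",s["clock"],"F",np.round(s["force"],2))
    r=M.T@(np.array(d)-np.array(s["position"]));print("tool shift",r.round(4));return r
E
python3 -c "
from h import *
tool([0.60,-0.10,0.32])"
```

```text
pos [0.178  0.5991 0.2268] yaw_y 73.45 tilt [ 0.  0. -1.] t 1.0 F [-0.24 -0.86 -0.58]
tool shift [-0.6037 -0.55   -0.0933]
```

>>> move_arm(
  motion=[
    {"tx":0.0,"ty":0.0,"tz":-0.01,"twist":0.094},
    {"tx":0.0,"ty":0.0,"tz":-0.01,"twist":0.094},
    {"tx":0.0,"ty":0.0,"tz":-0.01,"twist":0.094},
    {"tx":0.0,"ty":0.0,"tz":-0.01,"twist":0.094},
    {"tx":0.0,"ty":0.0,"tz":-0.01,"twist":0.094},
    {"tx":0.0,"ty":0.0,"tz":-0.01,"twist":0.094},
    {"tx":0.0,"ty":0.0,"tz":-0.01,"twist":0.094},
    {"tx":0.0,"ty":0.0,"tz":-0.01,"twist":0.094},
    {"tx":0.0,"ty":0.0,"tz":-0.01,"twist":0.094},
  ],
  gripper=1.0,
)

```text
clock: 1.9
position: [0.1779, 0.5991, 0.3172]
ee_rot: [-2.279, -2.162, 0.0]
force: [0.0, 0.1, -0.0]
width: 0.262
gripper_force: 0.0
```

```bash
python3 -c "
from h import *
tool([0.60,-0.10,0.32])"
```

```text
pos [0.1779 0.5991 0.3172] yaw_y -3.03 tilt [ 0. -0. -1.] t 1.9 F [ 0.02  0.09 -0.02]
tool shift [-0.6758  0.4584 -0.0029]
```

>>> move_arm(
  motion=[
    {"tx":-0.04,"ty":0.027,"tz":0.0,"twist":0.0},
    {"tx":-0.04,"ty":0.027,"tz":0.0,"twist":0.0},
    {"tx":-0.04,"ty":0.027,"tz":0.0,"twist":0.0},
    {"tx":-0.04,"ty":0.027,"tz":0.0,"twist":0.0},
    {"tx":-0.04,"ty":0.027,"tz":0.0,"twist":0.0},
    {"tx":-0.04,"ty":0.027,"tz":0.0,"twist":0.0},
    {"tx":-0.04,"ty":0.027,"tz":0.0,"twist":0.0},
    {"tx":-0.04,"ty":0.027,"tz":0.0,"twist":0.0},
    {"tx":-0.04,"ty":0.027,"tz":0.0,"twist":0.0},
    {"tx":-0.04,"ty":0.027,"tz":0.0,"twist":0.0},
    {"tx":-0.04,"ty":0.027,"tz":0.0,"twist":0.0},
    {"tx":-0.04,"ty":0.027,"tz":0.0,"twist":0.0},
  ],
)

```text
clock: 3.1
position: [0.4798, 0.1027, 0.3171]
ee_rot: [-2.272, -2.169, -0.002]
force: [0.0, 0.7, -0.2]
width: 0.002
gripper_force: 0.0
```

>>> move_arm(
  motion=[
    {"tx":-0.04,"ty":0.027,"tz":0.0,"twist":0.0},
    {"tx":-0.04,"ty":0.027,"tz":0.0,"twist":0.0},
    {"tx":-0.04,"ty":0.027,"tz":0.0,"twist":0.0},
    {"tx":-0.04,"ty":0.027,"tz":0.0,"twist":0.0},
    {"tx":-0.04,"ty":0.027,"tz":0.0,"twist":0.0},
    {"tx":0.0,"ty":0.0,"tz":0.0,"twist":0.0},
    {"tx":0.0,"ty":0.0,"tz":0.0,"twist":0.0},
  ],
)

```text
clock: 3.8
position: [0.6046, -0.1034, 0.3163]
ee_rot: [-2.276, -2.165, 0.002]
force: [1.3, -0.3, 0.2]
width: 0.004
gripper_force: 0.0
```

```bash
python3 - <<'E'
from h import *
tool([0.60,-0.10,0.32])
save("wrist","w1")
z=dict(slot=.038,stop=.038,stop_window=.05,can=.075,bolt_bar=.078)
places("wrist",z,z)
E
```

```text
pos [ 0.6046 -0.1034  0.3163] yaw_y -2.87 tilt [-0.001 -0.001 -1.   ] t 3.8 F [ 1.35 -0.29  0.18]
tool shift [ 0.0031 -0.0047 -0.0037]
wrist slot 0.64 [337.3 145. ] [ 0.6287 -0.0371  0.038 ]
wrist slot 0.5 [190.5 272.9] [ 0.4442 -0.1808  0.038 ]
wrist stop 0.68 [334.7 188. ] [ 0.6243 -0.0845  0.038 ]
wrist stop_window 0.74 [334.2 231.9] [ 0.6216 -0.1336  0.05  ]
wrist stop_window 0.36 [339.8 142.9] [ 0.6309 -0.0341  0.05  ]
wrist can 0.75 [347.   54.3] [0.6389 0.049  0.075 ]
wrist bolt_bar 0.86 [ 94.2 385.9] [ 0.3241 -0.306   0.078 ]
```

View pics/w1.png

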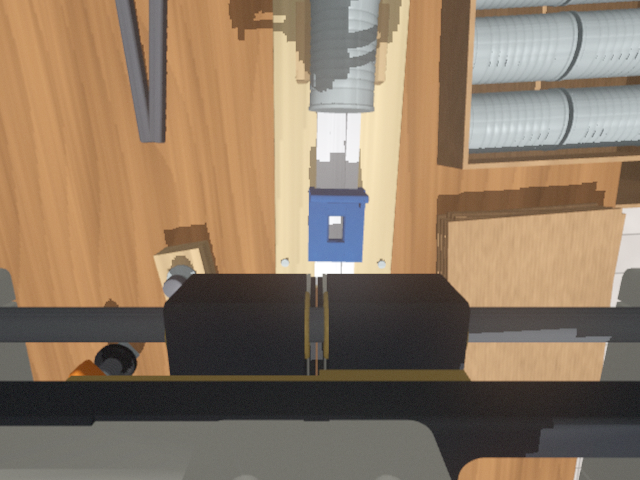

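The wrist view shows the stop (blue) at about (337,225) with its window at (336,228). The can is above at (343,55), and the baseboard edges are near columns 275 and 390–410. Next I'll get the jig's yaw and centre line from those edges.

```bash
python3 - <<'E'
from h import *
im=cv2.imread("pics/w1.png");g=cv2.cvtColor(im,cv2.COLOR_BGR2GRAY)
L=cv2.createLineSegmentDetector(0).detect(g)[0][:,0]
for l in L:
    if np.hypot(l[2]-l[0],l[3]-l[1])>28 and 255<l[0]<425 and abs(l[2]-l[0])<.25*abs(l[3]-l[1]):
        u=(l[0]+l[2])/2
        z=.012 if u<300 or u>375 else (.05 if 180<l[1]<265 else .038)
        if l[1]<l[3]: l=l[[2,3,0,1]]
        a=at("wrist",l[:2],z);b=at("wrist",l[2:],z);d=b-a
        print(l.round(1),z,a[:2].round(4),b[:2].round(4),"ang from y",np.degrees(np.arctan2(d[0],d[1])).round(2))
b=(im[:,:,0]>90)&(im[:,:,2]<70)&(im[:,:,0]>im[:,:,1].astype(int)+40); 
ys,xs=np.where(b[150:280,280:400]);print("blue rows",ys.min()+150,ys.max()+150,xs.min()+280,xs.max()+280)
E
```

```text
[307.5 259.4 308.5 168.1] 0.05 [ 0.5892 -0.1659] [ 0.5956 -0.06  ] ang from y 3.45
[315.6 158.2 318.  114.4] 0.038 [ 0.6039 -0.05  ] [ 0.6086 -0.0029] ang from y 5.66
[361.5 260.6 364.2 203.2] 0.05 [ 0.6528 -0.1703] [ 0.6569 -0.102 ] ang from y 3.43
[361.5 184.4 360.  149.4] 0.038 [ 0.6555 -0.082 ] [ 0.6543 -0.0426] ang from y -1.79
[345.3 158.2 347.7 114.4] 0.038 [ 0.6375 -0.0516] [ 0.6414 -0.0045] ang from y 4.73
[328.6 356.9 326.7 275.6] 0.038 [ 0.6095 -0.3038] [ 0.6111 -0.1916] ang from y 0.83
[375.   79.4 378.1  41.9] 0.012 [0.6755 0.0339] [0.6792 0.0728] ang from y 5.46
[389.7 270.6 409.    0.5] 0.012 [ 0.6934 -0.1978] [0.713  0.1122] ang from y 3.62
[275.6 270.6 273.   33.1] 0.012 [ 0.5455 -0.1913] [0.5625 0.0868] ang from y 3.5
[303.3 356.9 305.5 275.6] 0.038 [ 0.5765 -0.3024] [ 0.5851 -0.1904] ang from y 4.42
[324.  366.9 322.3 279.3] 0.038 [ 0.6029 -0.3183] [ 0.6056 -0.1962] ang from y 1.27
[307.9 373.1 309.7 278.1] 0.038 [ 0.5813 -0.3267] [ 0.5902 -0.1939] ang from y 3.83
[387.3  39.4 389.3   4.4] 0.012 [0.6895 0.0748] [0.6916 0.1095] ang from y 3.5
[304.1  55.6 304.5  21.9] 0.038 [0.5965 0.057 ] [0.5986 0.0892] ang from y 3.74Traceback (most recent call last):
  File "<stdin>", line 12, in <module>
    return umr_minimum(a, axis, None, out, keepdims, initial, where)
ValueError: zero-size array to reduction operation minimum which has no identity
```

```bash
python3 - <<'E'
from h import *
tool([0.6236,-0.125,0.065])
E
```

```text
pos [ 0.6045 -0.1001  0.317 ] yaw_y -2.56 tilt [ 0.001  0.    -1.   ] t 4.1 F [-0.18  0.41  0.41]
tool shift [-0.0243  0.0201  0.2519]
```

>>> move_arm(
  motion=[
    {"tx":-0.012,"ty":0.01,"tz":0.032,"twist":0.011},
    {"tx":-0.012,"ty":0.01,"tz":0.04,"twist":0.0},
    {"tx":0.0,"ty":0.0,"tz":0.04,"twist":0.0},
    {"tx":0.0,"ty":0.0,"tz":0.04,"twist":0.0},
    {"tx":0.0,"ty":0.0,"tz":0.04,"twist":0.0},
    {"tx":0.0,"ty":0.0,"tz":0.03,"twist":0.0},
    {"tx":0.0,"ty":0.0,"tz":0.02,"twist":0.0},
    {"tx":0.0,"ty":0.0,"tz":0.01,"twist":0.0},
    {"tx":0.0,"ty":0.0,"tz":0.0,"twist":0.0},
    {"tx":0.0,"ty":0.0,"tz":0.0,"twist":0.0},
  ],
)

```text
clock: 5.1
position: [0.6239, -0.1267, 0.0658]
ee_rot: [2.29, 2.149, 0.001]
force: [0.1, -0.5, 0.2]
width: 0.001
gripper_force: 0.0
```

```bash
python3 - <<'E'
from h import *
tool([0.6236,-0.125,0.065])
save("wrist","w2")
E
```

```text
pos [ 0.6239 -0.1267  0.0658] yaw_y -3.66 tilt [-0.     0.001 -1.   ] t 5.1 F [ 0.06 -0.53  0.15]
tool shift [ 0.0016 -0.0004  0.0008]
```

View pics/w2.png

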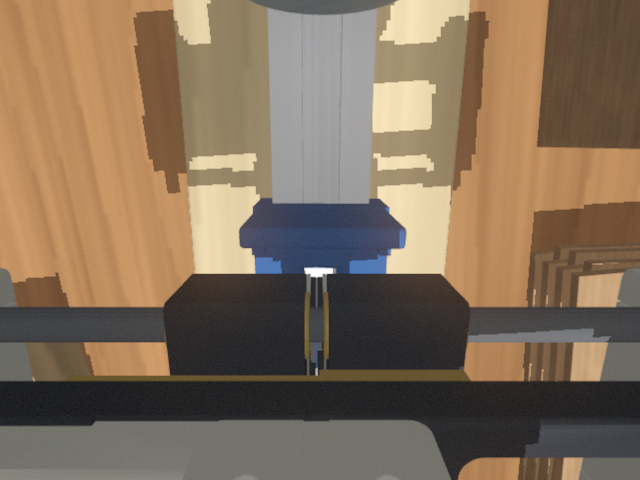

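The fingers are behind the upright and centred on the slot. Now I push.

>>> move_arm(
  motion=[
    {"tx":0.01,"ty":0.0,"tz":0.0,"twist":0.0},
    {"tx":0.01,"ty":0.0,"tz":0.0,"twist":0.0},
    {"tx":0.01,"ty":0.0,"tz":0.0,"twist":0.0},
    {"tx":0.01,"ty":0.0,"tz":0.0,"twist":0.0},
    {"tx":0.01,"ty":0.0,"tz":0.0,"twist":0.0},
    {"tx":0.01,"ty":0.0,"tz":0.0,"twist":0.0},
    {"tx":0.01,"ty":0.0,"tz":0.0,"twist":0.0},
    {"tx":0.01,"ty":0.0,"tz":0.0,"twist":0.0},
    {"tx":0.005,"ty":0.0,"tz":0.0,"twist":0.0},
    {"tx":0.005,"ty":0.0,"tz":0.0,"twist":0.0},
    {"tx":0.0,"ty":0.0,"tz":0.0,"twist":0.0},
  ],
)

```text
clock: 6.25
position: [0.6287, -0.0356, 0.0644]
ee_rot: [-2.29, -2.149, 0.0]
force: [0.3, 0.0, 0.5]
width: 0.004
gripper_force: 0.0
```

```bash
python3 - <<'E'
from h import *
tool([0.6236,-0.125,0.065])
z=dict(stop=.038,stop_window=.05,can=.075,slot=.038)
im=arm.get_image("top");places("top",z,z)
cv2.imwrite("pics/t2.png",cv2.resize(im[160:250,230:410,::-1],None,fx=4,fy=4,interpolation=cv2.INTER_CUBIC))
E
```

```text
pos [ 0.6287 -0.0356  0.0644] yaw_y -3.62 tilt [ 0.001 -0.001 -1.   ] t 6.25 F [0.32 0.01 0.47]
tool shift [-0.0895  0.0006 -0.0007]
top stop_window 0.5 [333.6 201.6] [ 0.6356 -0.0557  0.05  ]
top slot 0.58 [326.9 203.8] [ 0.6334 -0.0385  0.038 ]
```

View pics/t2.png

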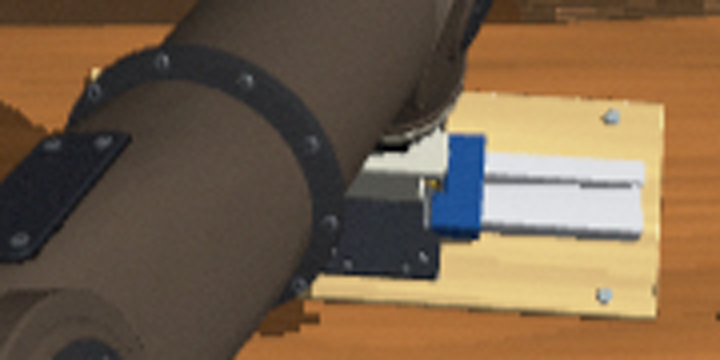

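>>> move_arm(
  motion=[
    {"tx":0.003,"ty":0.0,"tz":0.0,"twist":0.0},
    {"tx":0.003,"ty":0.0,"tz":0.0,"twist":0.0},
    {"tx":0.003,"ty":0.0,"tz":0.0,"twist":0.0},
    {"tx":0.003,"ty":0.0,"tz":0.0,"twist":0.0},
    {"tx":0.002,"ty":0.0,"tz":0.0,"twist":0.0},
  ],
)

```text
clock: 7.0
position: [0.6296, -0.0232, 0.0647]
ee_rot: [2.292, 2.149, -0.001]
force: [-2.3, -5.0, -0.6]
width: 0.004
gripper_force: 2.6
```

>>> move_arm(
  motion=[
    {"tx":0.001,"ty":0.0,"tz":0.0,"twist":0.0},
    {"tx":0.001,"ty":0.0,"tz":0.0,"twist":0.0},
  ],
)

```text
clock: 7.2
position: [0.6297, -0.0216, 0.0647]
ee_rot: [2.292, 2.148, -0.001]
force: [-1.8, -5.3, 0.5]
width: 0.005
gripper_force: 2.6
```

>>> move_arm(
  motion=[
    {"tx":0.001,"ty":0.0,"tz":0.0,"twist":0.0},
    {"tx":0.001,"ty":0.0,"tz":0.0,"twist":0.0},
  ],
)

```text
clock: 7.4
position: [0.6298, -0.0197, 0.0647]
ee_rot: [2.292, 2.148, -0.001]
force: [-1.8, -5.2, -0.6]
width: 0.006
gripper_force: 2.6
```

>>> move_arm(
  motion=[
    {"tx":0.001,"ty":0.0,"tz":0.0,"twist":0.0},
    {"tx":0.001,"ty":0.0,"tz":0.0,"twist":0.0},
    {"tx":0.001,"ty":0.0,"tz":0.0,"twist":0.0},
  ],
)

```text
clock: 7.7
position: [0.63, -0.0168, 0.0647]
ee_rot: [2.292, 2.148, -0.002]
force: [-1.9, -4.9, 0.4]
width: 0.007
gripper_force: 2.7
```

>>> move_arm(
  motion=[
    {"tx":0.001,"ty":0.0,"tz":0.0,"twist":0.0},
    {"tx":0.001,"ty":0.0,"tz":0.0,"twist":0.0},
  ],
)

```text
clock: 7.9
position: [0.6302, -0.0148, 0.0647]
ee_rot: [2.292, 2.148, -0.002]
force: [-1.7, -5.7, -0.4]
width: 0.003
gripper_force: 2.7
```

>>> move_arm(
  motion=[
    {"tx":0.001,"ty":0.0,"tz":0.0,"twist":0.0},
    {"tx":0.001,"ty":0.0,"tz":0.0,"twist":0.0},
  ],
)

```text
clock: 8.1
position: [0.6303, -0.0129, 0.0647]
ee_rot: [2.292, 2.148, -0.002]
force: [-2.2, -5.8, 0.0]
width: 0.006
gripper_force: 2.8
```

>>> move_arm(
  motion=[
    {"tx":0.001,"ty":0.0,"tz":0.0,"twist":0.0},
    {"tx":0.001,"ty":0.0,"tz":0.0,"twist":0.0},
  ],
)

```text
clock: 8.3
position: [0.6304, -0.0109, 0.0647]
ee_rot: [2.292, 2.148, -0.002]
force: [-2.1, -6.4, 0.4]
width: 0.002
gripper_force: 3.2
```

>>> move_arm(
  motion=[
    {"tx":0.001,"ty":0.0,"tz":0.0,"twist":0.0},
  ],
)

```text
clock: 8.4
position: [0.6304, -0.0109, 0.0647]
ee_rot: [2.292, 2.146, -0.003]
force: [-2.0, -10.0, -0.6]
width: 0.007
gripper_force: 5.1
```

>>> move_arm(
  motion=[
    {"tx":0.001,"ty":0.0,"tz":0.0,"twist":0.0},
  ],
)

```text
clock: 8.5
position: [0.6304, -0.0109, 0.0647]
ee_rot: [2.292, 2.145, -0.004]
force: [-1.3, -11.6, -2.2]
width: 0.004
gripper_force: 6.3
```

>>> move_arm(
  motion=[
    {"tx":0.0,"ty":0.0,"tz":0.0,"twist":0.0},
    {"tx":0.0,"ty":0.0,"tz":0.0,"twist":0.0},
    {"tx":0.0,"ty":0.0,"tz":0.0,"twist":0.0},
  ],
)

```text
clock: 8.8
position: [0.6304, -0.0109, 0.0647]
ee_rot: [2.293, 2.145, -0.004]
force: [-2.1, -10.7, -1.5]
width: 0.0
gripper_force: 5.2
```

>>> move_arm(
  motion=[
    {"tx":-0.002,"ty":0.0,"tz":0.0,"twist":0.0},
    {"tx":-0.005,"ty":0.0,"tz":0.0,"twist":0.0},
    {"tx":-0.01,"ty":0.0,"tz":0.0,"twist":0.0},
    {"tx":0.0,"ty":0.0,"tz":-0.04,"twist":0.0},
    {"tx":0.0,"ty":0.0,"tz":-0.05,"twist":0.0},
    {"tx":-0.02,"ty":0.0,"tz":-0.05,"twist":0.0},
    {"tx":-0.03,"ty":0.0,"tz":-0.04,"twist":0.0},
    {"tx":0.0,"ty":0.0,"tz":0.0,"twist":0.0},
    {"tx":0.0,"ty":0.0,"tz":0.0,"twist":0.0},
  ],
  gripper=-0.2,
)

```text
clock: 9.7
position: [0.6271, -0.0745, 0.2424]
ee_rot: [2.292, 2.146, 0.004]
force: [-0.1, 1.0, -0.5]
width: 0.599
gripper_force: 0.0
```

```bash
python3 - <<'E'
from h import *
tool([0.46,-0.36,0.25])
save("wrist","w3")
z=dict(stop=.038,stop_window=.05,can=.075)
places("wrist",z,z)
im=cv2.imread("pics/w3.png");g=cv2.cvtColor(im,cv2.COLOR_BGR2GRAY)
L=cv2.createLineSegmentDetector(0).detect(g)[0][:,0]
for l in L:
    if np.hypot(l[2]-l[0],l[3]-l[1])>15 and 250<l[0]<450 and l[1]<300:
        a=at("wrist",l[:2],.05);b=at("wrist",l[2:],.05)
        print(l.round(0),a[:2].round(4),b[:2].round(4))
E
```

```text
pos [ 0.6271 -0.0745  0.2424] yaw_y -3.77 tilt [ 0.001  0.003 -1.   ] t 9.7 F [-0.08  0.97 -0.53]
tool shift [-0.2958 -0.148  -0.0083]
wrist stop_window 0.77 [317.7 176.7] [ 0.6272 -0.035   0.05  ]
wrist can 0.73 [322.8  57.4] [0.637  0.0594 0.075 ]
[254. 277. 255. 308.] [ 0.5592 -0.1282] [ 0.5568 -0.1612]
[438. 273. 552. 273.] [ 0.7386 -0.1352] [ 0.8489 -0.142 ]
[309. 161. 310. 188.] [ 0.6204 -0.0203] [ 0.6191 -0.0451]
[326. 188. 326. 161.] [ 0.6345 -0.046 ] [ 0.6352 -0.0212]
[351. 218. 286. 218.] [ 0.6557 -0.0754] [ 0.5948 -0.0717]
[284. 217. 283. 133.] [ 0.5935 -0.0704] [0.5985 0.005 ]
[354. 134. 351. 217.] [6.612e-01 1.000e-04] [ 0.6565 -0.0743]
[379.  22. 379.   1.] [0.6858 0.0884] [0.6862 0.104 ]
[373.  52. 372. 102.] [0.6801 0.066 ] [0.6782 0.0263]
[265. 103. 264.  71.] [0.5852 0.031 ] [0.5866 0.0573]
[364.  86. 359. 107.] [0.6716 0.0398] [0.6668 0.0227]
[282. 122. 346. 121.] [0.5986 0.0148] [0.6547 0.0115]
[291.  95. 328.  96.] [0.6081 0.036 ] [0.6405 0.0334]
[392.  72. 401.   1.] [0.6963 0.0491] [0.7037 0.1029]
[391.  58. 376.  59.] [0.695  0.0603] [0.6822 0.0604]
[350.  62.
[... 687 characters left out ...]
.0468] [ 0.6349 -0.0477]
[384. 278. 398. 307.] [ 0.686  -0.1373] [ 0.6997 -0.1684]
[293. 221. 294. 304.] [ 0.6018 -0.0745] [ 0.5962 -0.1595]
[276.  94. 286. 114.] [0.5956 0.0383] [0.6024 0.0211]
[344. 117. 284. 118.] [0.6538 0.0149] [0.6011 0.0179]
[284. 115. 343. 115.] [0.6013 0.0201] [0.6528 0.0171]
[328. 194. 309. 194.] [ 0.6359 -0.0513] [ 0.6186 -0.0501]
[286. 132. 344. 132.] [0.6012 0.0062] [0.6532 0.0028]
[344. 134. 293. 134.] [6.531e-01 6.000e-04] [0.6077 0.0034]
[329. 169. 329. 192.] [ 0.6383 -0.0292] [ 0.6369 -0.0496]
[273.  69. 273.  41.] [0.5948 0.0577] [0.5969 0.0799]
[399. 161. 399. 143.] [ 0.7017 -0.0254] [ 0.7018 -0.01  ]
[399. 141. 399. 119.] [ 0.7018 -0.0079] [0.7019 0.0102]
```

View pics/w3.png

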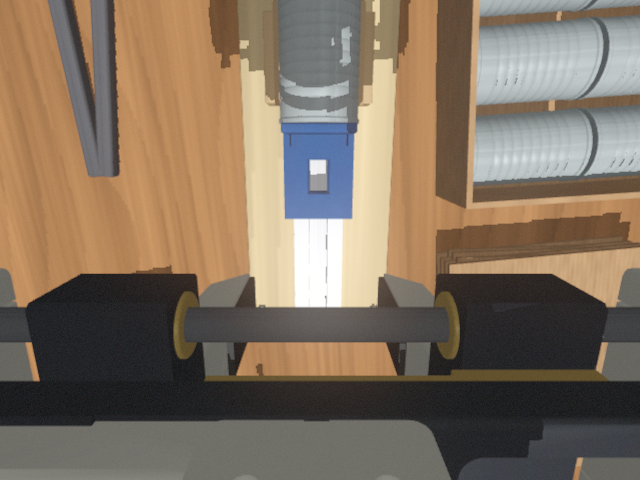

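The can is home and the stop touches it. The window is at about (318,176). Next I move to view the bolt from near.

>>> move_arm(
  motion=[
    {"tx":-0.04,"ty":-0.018,"tz":0.0,"twist":0.0},
    {"tx":-0.04,"ty":-0.018,"tz":0.0,"twist":0.0},
    {"tx":-0.04,"ty":-0.018,"tz":0.0,"twist":0.0},
    {"tx":-0.04,"ty":-0.018,"tz":0.0,"twist":0.0},
    {"tx":-0.04,"ty":-0.018,"tz":0.0,"twist":0.0},
    {"tx":-0.04,"ty":-0.018,"tz":0.0,"twist":0.0},
    {"tx":-0.04,"ty":-0.018,"tz":0.0,"twist":0.0},
    {"tx":-0.04,"ty":-0.018,"tz":0.0,"twist":0.0},
    {"tx":0.0,"ty":0.0,"tz":0.0,"twist":0.0},
    {"tx":0.0,"ty":0.0,"tz":0.0,"twist":0.0},
  ],
)

```text
clock: 10.9
position: [0.4617, -0.3837, 0.2402]
ee_rot: [-2.293, -2.146, 0.001]
force: [0.8, 0.5, -0.6]
width: 0.597
gripper_force: 0.0
```

```bash
python3 - <<'E'
from h import *
tool([0.459,-0.341,0.2])
im=save("wrist","w4")
z=dict(bolt_bar=.078,cup_foot=.04)
places("wrist",z,z)
hsv=cv2.cvtColor(im,cv2.COLOR_RGB2HSV);m=((hsv[:,:,0]<20)&(hsv[:,:,0]>4)&(hsv[:,:,1]>200)&(hsv[:,:,2]>110)).astype(np.uint8)
n,lab,st,c=cv2.connectedComponentsWithStats(m)
for i in range(1,n):
    if st[i,4]>150:
        r=cv2.minAreaRect(np.argwhere(lab==i)[:,::-1].astype(np.float32));b=cv2.boxPoints(r)
        w=np.array([at("wrist",q,.088) for q in b])[:,:2]
        e=w[1]-w[0];f=w[2]-w[1];l=max(e,f,key=np.linalg.norm)
        print(st[i],"ctr88",w.mean(0).round(4),np.linalg.norm(e).round(4),np.linalg.norm(f).round(4),"ang",np.degrees(np.arctan2(l[1],l[0])).round(1))
E
```

```text
pos [ 0.4617 -0.3837  0.2402] yaw_y -3.79 tilt [ 0.001 -0.001 -1.   ] t 10.9 F [ 0.76  0.49 -0.6 ]
tool shift [ 0.0424 -0.0055  0.0402]
wrist bolt_bar 0.62 [305.7 169. ] [ 0.4552 -0.3354  0.078 ]
wrist bolt_bar 0.58 [144.9 143.7] [ 0.3243 -0.3067  0.078 ]
wrist bolt_bar 0.55 [218. 235.] [ 0.3746 -0.3874  0.078 ]
wrist cup_foot 0.77 [168.1 139.6] [ 0.3297 -0.3034  0.04  ]
wrist cup_foot 0.74 [301.1 165.8] [ 0.4501 -0.3345  0.04  ]
wrist cup_foot 0.72 [225.2 233.4] [ 0.3713 -0.3948  0.04  ]
```

View pics/w4.png

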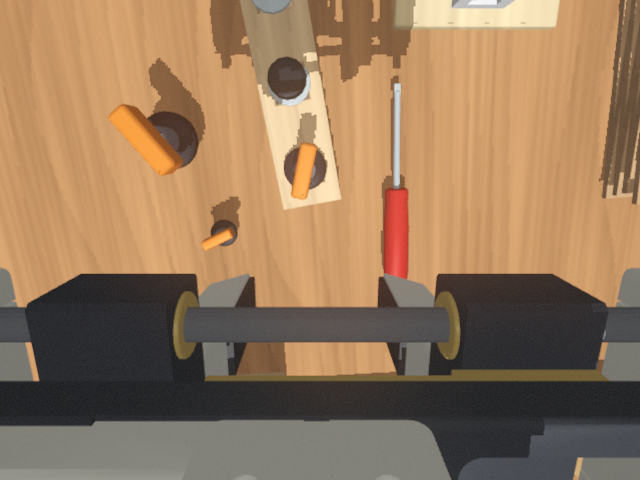

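The bolt in the rack is at (304,171), with its bar running from about (308,146) to (298,198). The decoys lie well off to the left.

```bash
cat >> h.py <<'E'
def bars(im,z=.088):
    hsv=cv2.cvtColor(im,cv2.COLOR_RGB2HSV);i=im.astype(int)
    m=((i[:,:,0]>150)&(i[:,:,2]<60)&(i[:,:,0]-i[:,:,1]>70)&(i[:,:,1]>60)).astype(np.uint8)
    n,lab,st,c=cv2.connectedComponentsWithStats(m)
    for k in range(1,n):
        if st[k,4]>150:
            b=cv2.boxPoints(cv2.minAreaRect(np.argwhere(lab==k)[:,::-1].astype(np.float32)))
            w=np.array([at("wrist",q,z) for q in b])[:,:2]
            e=w[1]-w[0];f=w[2]-w[1];l=max(e,f,key=np.linalg.norm)
            a=np.degrees(np.arctan2(l[1],l[0]))%180
            print(b.mean(0).round(1),st[k].tolist(),"ctr",w.mean(0).round(4),np.linalg.norm(e).round(4),np.linalg.norm(f).round(4),"bar ang",a.round(1))
E
python3 - <<'E'
from h import *
bars(cv2.imread("pics/w4.png")[:,:,::-1])
E
```

```text
[144.2 140.4] [109, 105, 71, 70, 361] ctr [ 0.3291 -0.3049] 0.016 0.0625 bar ang 127.1
[395.5 233. ] [384, 189, 24, 89, 965] ctr [ 0.528  -0.3936] 0.0189 0.0768 bar ang 90.0
```

```bash
sed -i 's/^    m=((i.*/    m=((hsv[:,:,0]>5)\&(hsv[:,:,0]<16)\&(hsv[:,:,1]>190)\&(i[:,:,0]>120)).astype(np.uint8)/' h.py
python3 - <<'E'
from h import *
im=cv2.imread("pics/w4.png")[:,:,::-1].copy()
print(im[171,304],im[150,308],im[190,300],cv2.cvtColor(im,cv2.COLOR_RGB2HSV)[[171,190,150,300],[304,300,308,100]])
bars(im)
E
```

```text
[255 177  87] [254 171  85] [255 180  93] [[ 16 168 255]
 [ 16 162 255]
 [ 15 170 254]
 [ 15  14  36]]
[145. 126.] [118, 105, 51, 48, 315] ctr [ 0.3316 -0.2938] 0.0099 0.0474 bar ang 128.7
```

```bash
sed -i 's/^    m=((hsv.*/    m=((i[:,:,0]>200)\&(hsv[:,:,1]>140)\&(hsv[:,:,0]>8)\&(hsv[:,:,0]<20)).astype(np.uint8);m=cv2.morphologyEx(m,cv2.MORPH_OPEN,np.ones((3,3)))/' h.py
python3 - <<'E'
from h import *
im=cv2.imread("pics/w4.png")[:,:,::-1].copy()
bars(im); print(im[215,400],im[300,300],im[171,320])
E
```

```text
[140.9 140.3] [109, 106, 65, 70, 1637] ctr [ 0.3265 -0.3046] 0.0167 0.0607 bar ang 125.9
[303.4 171. ] [291, 144, 25, 55, 857] ctr [ 0.4537 -0.3364] 0.0439 0.0127 bar ang 74.0
[216.2 240.4] [201, 231, 31, 20, 285] ctr [ 0.3755 -0.3897] 0.0276 0.0083 bar ang 21.1
[225  73  61] [213 163 112] [109  82  72]
```

```bash
python3 - <<'E'
from h import *
tool([0.4543,-0.336,0.063])
E
```

```text
pos [ 0.4636 -0.3816  0.2404] yaw_y -3.52 tilt [ 0.001 -0.001 -1.   ] t 11.05 F [0.7  0.72 0.13]
tool shift [ 0.0447 -0.012   0.1775]
```

```bash
python3 - <<'E'
from h import *
im=arm.get_image("wrist"); bars(im); tool([0.4543,-0.336,0.063]); im=arm.get_image("wrist"); bars(im)
places("wrist",["bolt_bar"],dict(bolt_bar=.078)); tool([0.4543,-0.336,0.063])
E
```

```text
[139.2 142.4] [107, 108, 65, 70, 1627] ctr [ 0.3248 -0.3062] 0.0168 0.0604 bar ang 125.5
[301.5 173.9] [290, 147, 24, 55, 846] ctr [ 0.452  -0.3388] 0.044 0.0127 bar ang 74.2
[214.3 242.3] [199, 233, 30, 19, 281] ctr [ 0.3737 -0.3914] 0.0272 0.0082 bar ang 21.1
pos [ 0.4636 -0.3817  0.2405] yaw_y -3.51 tilt [ 0.001 -0.001 -1.   ] t 11.1 F [ 0.69 -0.04  0.06]
tool shift [ 0.0449 -0.012   0.1776]
[139.1 142.4] [107, 108, 65, 70, 1629] ctr [ 0.3246 -0.3065] 0.0166 0.0606 bar ang 125.0
[301.5 173.7] [290, 147, 24, 55, 850] ctr [ 0.4519 -0.3389] 0.044 0.0125 bar ang 74.2
[214.2 241.9] [199, 232, 30, 20, 284] ctr [ 0.3735 -0.3913] 0.0272 0.008 bar ang 22.1
wrist bolt_bar 0.93 [301.8 175.3] [ 0.4516 -0.3409  0.078 ]
wrist bolt_bar 0.79 [144.3 142.6] [ 0.3238 -0.3063  0.078 ]
wrist bolt_bar 0.62 [215.  238.3] [ 0.3715 -0.3909  0.078 ]
pos [ 0.4634 -0.3822  0.2409] yaw_y -3.54 tilt [ 0.001 -0.    -1.   ] t 11.2 F [0.35 0.13 0.14]
tool shift [ 0.0454 -0.0119  0.1779]
```

>>> move_arm(
  motion=[
    {"tx":0.021,"ty":-0.007,"tz":0.03,"twist":0.0},
    {"tx":0.021,"ty":-0.007,"tz":0.04,"twist":0.0},
    {"tx":0.0,"ty":0.0,"tz":0.04,"twist":0.068},
    {"tx":0.0,"ty":0.0,"tz":0.01,"twist":0.068},
    {"tx":0.0,"ty":0.0,"tz":0.0,"twist":0.0},
    {"tx":0.0,"ty":0.0,"tz":0.0,"twist":0.0},
    {"tx":0.0,"ty":0.0,"tz":0.0,"twist":0.0},
  ],
)

```text
clock: 11.9
position: [0.4519, -0.3413, 0.1223]
ee_rot: [2.504, 1.895, 0.001]
force: [-0.7, -0.5, 0.2]
width: 0.602
gripper_force: 0.0
```

```bash
python3 - <<'E'
from h import *
arm.get_image("wrist");tool([0.452,-0.339,0.063])
im=save("wrist","w5"); bars(im); tool([0.452,-0.339,0.063])
E
```

```text
pos [ 0.4519 -0.3413  0.1223] yaw_y -15.8 tilt [-0.     0.002 -1.   ] t 11.95 F [0.74 0.16 0.29]
tool shift [ 0.0022 -0.0006  0.0593]
[318.5 264. ] [306, 225, 26, 79, 1513] ctr [ 0.452  -0.3379] 0.0126 0.0441 bar ang 75.6
[ 57.2 259.8] [20, 229, 78, 53, 1939] ctr [ 0.3188 -0.2973] 0.0172 0.0393 bar ang 125.6
pos [ 0.4518 -0.3412  0.1222] yaw_y -15.83 tilt [-0.     0.002 -1.   ] t 12.0 F [ 0.46 -0.23  1.05]
tool shift [ 0.0022 -0.0005  0.0592]
```

View pics/w5.png

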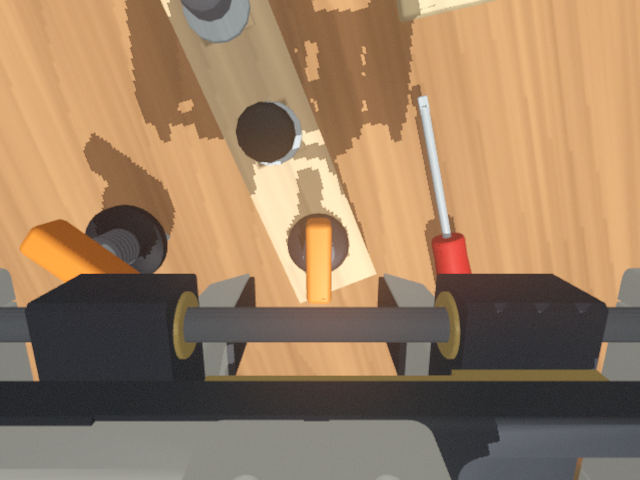

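The bar lies centred between the fingers at (318,264). I descend and grip.

>>> move_arm(
  motion=[
    {"tx":0.003,"ty":0.0,"tz":0.02,"twist":-0.008},
    {"tx":0.0,"ty":0.0,"tz":0.02,"twist":0.0},
    {"tx":0.0,"ty":0.0,"tz":0.013,"twist":0.0},
    {"tx":0.0,"ty":0.0,"tz":0.006,"twist":0.0},
    {"tx":0.0,"ty":0.0,"tz":0.0,"twist":0.0},
    {"tx":0.0,"ty":0.0,"tz":0.0,"twist":0.0},
  ],
)

```text
clock: 12.6
position: [0.4522, -0.3383, 0.0628]
ee_rot: [2.495, 1.907, 0.0]
force: [0.3, 0.5, -0.8]
width: 0.599
gripper_force: 0.0
```

>>> move_arm(
  motion=[
    {"tx":0.0,"ty":0.0,"tz":0.0,"twist":0.0},
    {"tx":0.0,"ty":0.0,"tz":0.0,"twist":0.0},
    {"tx":0.0,"ty":0.0,"tz":0.0,"twist":0.0},
    {"tx":0.0,"ty":0.0,"tz":0.0,"twist":0.0},
    {"tx":0.0,"ty":0.0,"tz":0.0,"twist":0.0},
    {"tx":0.0,"ty":0.0,"tz":0.0,"twist":0.0},
    {"tx":0.0,"ty":0.0,"tz":0.0,"twist":0.0},
    {"tx":0.0,"ty":0.0,"tz":0.0,"twist":0.0},
  ],
  gripper=1.0,
  squeeze=30.0,
)

```text
clock: 13.4
position: [0.4521, -0.3378, 0.0622]
ee_rot: [2.496, 1.908, 0.0]
force: [0.8, -0.5, 0.2]
width: 0.15
gripper_force: 30.0
```

>>> move_arm(
  motion=[
    {"tx":0.0,"ty":0.0,"tz":-0.01,"twist":0.0},
    {"tx":0.0,"ty":0.0,"tz":-0.02,"twist":0.0},
    {"tx":0.0,"ty":0.0,"tz":-0.03,"twist":0.0},
    {"tx":0.0,"ty":0.0,"tz":-0.04,"twist":0.0},
    {"tx":0.0,"ty":0.0,"tz":-0.04,"twist":-0.04},
    {"tx":0.0,"ty":0.0,"tz":-0.03,"twist":-0.04},
    {"tx":0.0,"ty":0.0,"tz":-0.01,"twist":-0.045},
    {"tx":0.0,"ty":0.0,"tz":0.0,"twist":0.0},
    {"tx":0.0,"ty":0.0,"tz":0.0,"twist":0.0},
    {"tx":0.0,"ty":0.0,"tz":0.0,"twist":0.0},
  ],
)

```text
clock: 14.4
position: [0.4513, -0.3373, 0.2411]
ee_rot: [-2.297, -2.14, 0.001]
force: [0.6, -0.5, -0.9]
width: 0.15
gripper_force: 30.0
```

```bash
python3 - <<'E'
from h import *
tool([0.6245,-0.080,0.242])
E
```

```text
pos [ 0.4513 -0.3373  0.2411] yaw_y -4.05 tilt [ 0.001 -0.002 -1.   ] t 14.4 F [ 0.64 -0.47 -0.92]
tool shift [ 0.2689  0.1546 -0.0009]
```

>>> move_arm(
  motion=[
    {"tx":0.025,"ty":0.015,"tz":0.0,"twist":0.0},
    {"tx":0.035,"ty":0.02,"tz":0.0,"twist":0.0},
    {"tx":0.035,"ty":0.02,"tz":0.0,"twist":0.0},
    {"tx":0.035,"ty":0.02,"tz":0.0,"twist":0.0},
    {"tx":0.035,"ty":0.02,"tz":0.0,"twist":0.0},
    {"tx":0.035,"ty":0.02,"tz":0.0,"twist":0.0},
    {"tx":0.035,"ty":0.02,"tz":0.0,"twist":0.0},
    {"tx":0.024,"ty":0.015,"tz":0.0,"twist":0.0},
    {"tx":0.01,"ty":0.005,"tz":0.0,"twist":0.0},
    {"tx":0.0,"ty":0.0,"tz":0.0,"twist":0.0},
    {"tx":0.0,"ty":0.0,"tz":0.0,"twist":0.0},
    {"tx":0.0,"ty":0.0,"tz":0.0,"twist":0.0},
  ],
)

```text
clock: 15.6
position: [0.6241, -0.0825, 0.2422]
ee_rot: [2.3, 2.14, -0.001]
force: [0.4, 0.2, -1.9]
width: 0.152
gripper_force: 30.0
```

```bash
python3 - <<'E'
from h import *
arm.get_image("wrist");tool([0.6245,-0.080,0.242])
im=save("wrist","w6");T0=arm.calibration("wrist")["T"]
for q in("stop_window","bolt_bar","bolt","cup_foot"):
    for r in arm.place_of("wrist",q)[:2]: print(q,r["conf"],px(r["point"]),at("wrist",px(r["point"]),dict(stop_window=.05,bolt_bar=.26,bolt=.20,cup_foot=.22)[q]))
g=cv2.cvtColor(im,cv2.COLOR_RGB2GRAY)
for l in cv2.createLineSegmentDetector(0).detect(g)[0][:,0]:
    if np.hypot(l[2]-l[0],l[3]-l[1])>13 and 270<l[0]<370 and l[1]<245 and l[1]>110:
        print(l.round(1),at("wrist",l[:2],.05)[:2].round(4),at("wrist",l[2:],.05)[:2].round(4))
tool([0.6245,-0.080,0.242])
E
```

```text
pos [ 0.6242 -0.0822  0.2424] yaw_y -4.13 tilt [-0. -0. -1.] t 15.65 F [-0.26 -0.72 -1.45]
tool shift [0.0022 0.0001 0.0004]
stop_window 0.79 [321.28 167.52] [ 0.6302868 -0.0369272  0.05     ]
stop_window 0.2 [320.128 116.016] [0.63229562 0.00789233 0.05      ]
bolt_bar 0.93 [313.6   311.088] [ 0.6218418  -0.07961745  0.26      ]
bolt 0.94 [316.992 267.792] [ 0.62325927 -0.08141653  0.2       ]
cup_foot 0.57 [320.704 116.784] [ 0.63047756 -0.00224362  0.22      ]
[320.  239.4 349.5 255.4] [ 0.6249 -0.1037] [ 0.6524 -0.1217]
[311.6 150.6 312.1 179.4] [ 0.6229 -0.0204] [ 0.6214 -0.0462]
[283.1 120.7 281.4  93.2] [0.5994 0.0071] [0.6001 0.0301]
[354.4 209.6 288.1 209.7] [ 0.6591 -0.077 ] [ 0.5969 -0.0728]
[329.5 179.4 328.5 150.7] [ 0.6374 -0.0473] [ 0.6381 -0.0215]
[356.6 120.6 354.8 208.1] [0.6646 0.0026] [ 0.6595 -0.0757]
[326.9 150.2 313.1 150.1] [ 0.6366 -0.021 ] [ 0.6242 -0.02  ]
[287.1 209.3 285.2 124.4] [ 0.5959 -0.0724] [0.6011 0.0039]
[330.3 228.1 330.7 241.9] [ 0.6354 -0.0933] [ 0.635  -0.1069]
[311.9 181.2 330.6 181.1] [ 0.6211 -0.0478] [ 0.6384 -0.0489]
[285.6 110.7 355.6 110.3] [0.6025 0.0154] [0.6641 0.0114]
[345.6 123.9 328.1 124.3] [6.547e-01 6.000e-04] [0.6392 0.0013]
[296.3 213.1 296.8 243.1] [ 0.6043 -0.0766] [ 0.6023 -0.1059]
[330.6 184.9 311.9 184.9] [ 0.6382 -0.0524] [ 0.6208 -0.0512]
[332.1 166.9 332.  183.1] [ 0.6405 -0.0361] [ 0.6395 -0.0509]
pos [ 0.6249 -0.0807  0.2423] yaw_y -4.0 tilt [ 0.  0. -1.] t 15.9 F [ 0.43 -0.13 -1.76]
tool shift [ 0.0006 -0.0005  0.0003]
```

View pics/w6.png

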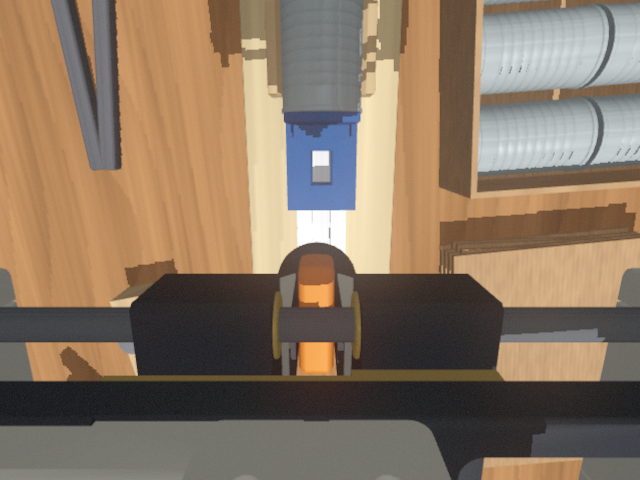

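The bolt is held upright with its bar at (317,310). The window is at (321,167). I'll measure again now that the arm has settled.

```bash
python3 - <<'E'
from h import *
tool([0.6275,-0.036,0.242])
im=arm.get_image("wrist")
for q,z in dict(stop_window=.05,bolt_bar=.258,bolt=.199).items():
    for r in arm.place_of("wrist",q)[:1]: print(q,r["conf"],px(r["point"]),at("wrist",px(r["point"]),z))
g=cv2.cvtColor(im,cv2.COLOR_RGB2GRAY)
for l in cv2.createLineSegmentDetector(0).detect(g)[0][:,0]:
    if np.hypot(l[2]-l[0],l[3]-l[1])>10 and 280<l[0]<360 and l[1]<215 and l[1]>110:
        print(l.round(1),at("wrist",l[:2],.05)[:2].round(4),at("wrist",l[2:],.05)[:2].round(4))
tool([0.6245,-0.080,0.242])
E
```

```text
pos [ 0.6249 -0.0807  0.2423] yaw_y -4.0 tilt [ 0.  0. -1.] t 15.9 F [ 0.43 -0.13 -1.76]
tool shift [ 0.0447 -0.0005  0.0003]
stop_window 0.86 [316.224 170.112] [ 0.62587806 -0.03771756  0.05      ]
bolt_bar 0.63 [316.8   312.576] [ 0.62338487 -0.08028785  0.258     ]
bolt 0.68 [322.176 170.016] [ 0.62990663 -0.02714161  0.199     ]
[311.4 153.1 311.9 181.9] [ 0.6226 -0.0221] [ 0.6212 -0.0479]
[328.8 181.9 327.9 151.9] [ 0.6368 -0.0491] [ 0.6375 -0.0221]
[286.6 210.6 284.4 121.8] [ 0.5955 -0.0731] [0.6006 0.0066]
[326.9 152.2 311.9 152.2] [ 0.6366 -0.0223] [ 0.6231 -0.0213]
[353.1 211.4 286.9 211.4] [ 0.6579 -0.0782] [ 0.5957 -0.0739]
[282.3 120.7 281.2  99.4] [0.5989 0.0076] [0.5995 0.0254]
[356.  123.1 354.  210.6] [0.664 0.001] [ 0.6588 -0.0775]
[314.3 167.3 326.9 166.4] [ 0.6243 -0.0349] [ 0.6359 -0.0349]
[311.9 183.2 328.1 183.1] [ 0.6211 -0.0492] [ 0.6361 -0.0501]
[284.4 113.  355.6 112.3] [0.6013 0.0139] [0.664  0.0102]
[345.6 125.3 320.5 128. ] [ 6.547e-01 -1.000e-04] [ 0.6322 -0.001 ]
[304.3 128.5 294.3 125.9] [ 6.178e-01 -4.000e-04] [0.6091 0.0024]
[347.7 136.9 347.7 126.9] [ 0.6561 -0.0102] [ 0.6565 -0.0016]
[350.1 125.6 350.4 136.9] [ 0.6587 -0.0007] [ 0.6584 -0.0104]
[295.5 214.4 296.2 244.4] [ 0.6036 -0.0773] [ 0.6018 -0.1066]
[329.4 186.5 310.6 186.7] [ 0.637  -0.0533] [ 0.6197 -0.0523]
[356.9 115.1 345.6 115.1] [0.665  0.0077] [0.6551 0.0085]
[332.  153.1 331.6 185.6] [ 0.6412 -0.0234] [ 0.6391 -0.0527]
pos [ 0.6251 -0.0802  0.2422] yaw_y -3.95 tilt [ 0.  0. -1.] t 16.1 F [-0.39 -0.42 -1.48]
tool shift [ 0.0001 -0.0006  0.0002]
```

```bash
python3 - <<'E'
from h import *
s=arm.observe();M=R.from_rotvec(s["ee_rot"]).as_matrix();p=np.array(s["position"])
c=arm.calibration("wrist");Tc=np.array(c["T"]);print("cam in tool",(M.T@(Tc[:3,3]-p)).round(4),"\n",(M.T@Tc[:3,:3]).round(4),"\n",np.array(c["K"]).round(1))
for nm,d in dict(bar=[0,0,-.019],cup_mid=[0,0,.016],head=[0,0,.043],win=[.0445,0,p[2]-.05],railnear=[.0,0,p[2]-.038]).items(): print(nm,proj("wrist",p+M@np.array(d)).round(1))
im=cv2.imread("pics/w6.png")[:,:,::-1]
for r in (262,270,310,340): print(r,[im[r,c].tolist() for c in (0,)], "orange cols",np.where((im[r].astype(int)[:,0]-im[r].astype(int)[:,2])[270:370]>120)[0][[0,-1]]+270)
for r in (250,256,265): 
    d=np.where(im[r,255:380].sum(1)<150)[0]+255; print("cup",r,d[[0,-1]])
E
```

```text
cam in tool [ 0.0675 -0.0018 -0.1576] 
 [[ 1.000e-04 -9.677e-01 -2.522e-01]
 [ 1.000e+00  4.000e-04 -1.100e-03]
 [ 1.200e-03 -2.522e-01  9.677e-01]] 
 [[376.4   0.  316.2]
 [  0.  376.4 240. ]
 [  0.    0.    1. ]]
bar [321.  315.6]
cup_mid [320.2 283.8]
head [319.8 266.3]
win [318.6 167.9]
railnear [318.4 213.5]Traceback (most recent call last):
  File "<stdin>", line 6, in <module>
IndexError: index 0 is out of bounds for axis 0 with size 0
```

>>> move_arm(
  motion=[
    {"tx":0.02,"ty":0.0013,"tz":0.0,"twist":-0.004},
    {"tx":0.02,"ty":0.0013,"tz":0.02,"twist":0.0},
    {"tx":0.005,"ty":0.0,"tz":0.03,"twist":0.0},
    {"tx":0.0,"ty":0.0,"tz":0.03,"twist":0.0},
    {"tx":0.0,"ty":0.0,"tz":0.03,"twist":0.0},
    {"tx":0.0,"ty":0.0,"tz":0.02,"twist":0.0},
    {"tx":0.0,"ty":0.0,"tz":0.01,"twist":0.0},
    {"tx":0.0,"ty":0.0,"tz":0.0,"twist":0.0},
    {"tx":0.0,"ty":0.0,"tz":0.0,"twist":0.0},
    {"tx":0.0,"ty":0.0,"tz":0.0,"twist":0.0},
  ],
)

```text
clock: 17.1
position: [0.6316, -0.0354, 0.1035]
ee_rot: [2.289, 2.15, 0.003]
force: [0.9, -0.4, -1.9]
width: 0.148
gripper_force: 30.0
```

```bash
python3 - <<'E'
from h import *
arm.get_image("wrist");im=save("wrist","w7");tool([0.6295,-0.036,0.0722])
cv2.imwrite("pics/w7c.png",cv2.resize(im[100:340,200:440,::-1],None,fx=2.5,fy=2.5,interpolation=cv2.INTER_CUBIC))
E
```

```text
pos [ 0.6314 -0.0354  0.1033] yaw_y -3.59 tilt [ 0.     0.002 -1.   ] t 17.2 F [-0.96  0.42 -1.36]
tool shift [-0.0007 -0.0019  0.0311]
```

View pics/w7c.png

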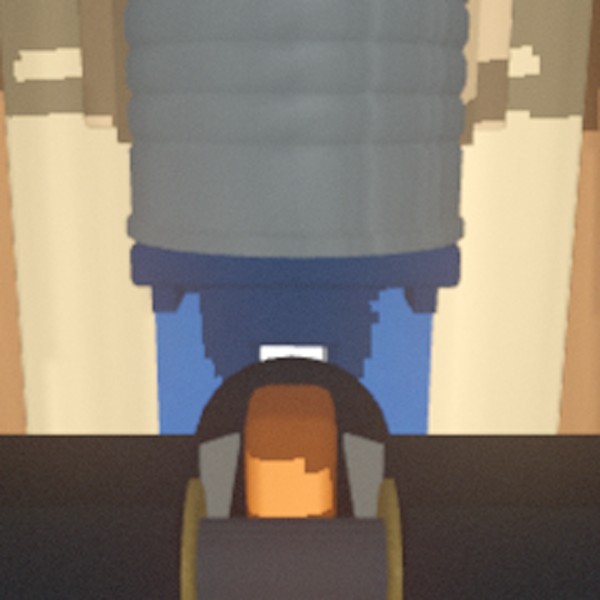

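The crop shows the window (columns 260–326, centre 293), cup (centre 292) and bar (centre 291) in line. I descend in steps.

>>> move_arm(
  motion=[
    {"tx":0.0,"ty":0.0,"tz":0.005,"twist":0.0},
    {"tx":0.0,"ty":0.0,"tz":0.004,"twist":0.0},
    {"tx":0.0,"ty":0.0,"tz":0.003,"twist":0.0},
    {"tx":0.0,"ty":0.0,"tz":0.003,"twist":0.0},
    {"tx":0.0,"ty":0.0,"tz":0.0,"twist":0.0},
  ],
)

```text
clock: 17.7
position: [0.6306, -0.0354, 0.0866]
ee_rot: [-2.29, -2.151, 0.001]
force: [0.3, 0.5, -1.8]
width: 0.147
gripper_force: 30.0
```

>>> move_arm(
  motion=[
    {"tx":0.0,"ty":0.0,"tz":0.002,"twist":0.0},
    {"tx":0.0,"ty":0.0,"tz":0.002,"twist":0.0},
    {"tx":0.0,"ty":0.0,"tz":0.0,"twist":0.0},
  ],
)

```text
clock: 18.0
position: [0.6306, -0.0354, 0.0829]
ee_rot: [-2.29, -2.151, 0.0]
force: [0.5, 0.7, -1.5]
width: 0.148
gripper_force: 30.0
```

>>> move_arm(
  motion=[
    {"tx":0.0,"ty":0.0,"tz":0.002,"twist":0.0},
    {"tx":0.0,"ty":0.0,"tz":0.002,"twist":0.0},
    {"tx":0.0,"ty":0.0,"tz":0.002,"twist":0.0},
    {"tx":0.0,"ty":0.0,"tz":0.002,"twist":0.0},
    {"tx":0.0,"ty":0.0,"tz":0.0,"twist":0.0},
  ],
)

```text
clock: 18.5
position: [0.6306, -0.0354, 0.0748]
ee_rot: [-2.29, -2.151, 0.0]
force: [0.2, -0.5, -1.9]
width: 0.152
gripper_force: 30.0
```

>>> move_arm(
  motion=[
    {"tx":0.0,"ty":0.0,"tz":0.001,"twist":0.0},
    {"tx":0.0,"ty":0.0,"tz":0.001,"twist":0.0},
    {"tx":0.0,"ty":0.0,"tz":0.001,"twist":0.0},
    {"tx":0.0,"ty":0.0,"tz":0.0,"twist":0.0},
  ],
)

```text
clock: 18.9
position: [0.6306, -0.0354, 0.0722]
ee_rot: [-2.29, -2.151, -0.0]
force: [-0.8, 0.3, -0.1]
width: 0.154
gripper_force: 30.0
```

>>> move_arm(
  motion=[
    {"tx":0.0,"ty":0.0,"tz":0.001,"twist":0.0},
    {"tx":0.0,"ty":0.0,"tz":0.001,"twist":0.0},
    {"tx":0.0,"ty":0.0,"tz":0.0,"twist":0.0},
  ],
)

```text
clock: 19.2
position: [0.6308, -0.0354, 0.0707]
ee_rot: [2.29, 2.151, 0.001]
force: [-2.3, 0.6, 4.7]
width: 0.151
gripper_force: 30.0
```

>>> move_arm(
  motion=[
    {"tx":0.0,"ty":0.0,"tz":0.001,"twist":0.0},
    {"tx":0.0,"ty":0.0,"tz":0.001,"twist":0.0},
    {"tx":0.0,"ty":0.0,"tz":0.0,"twist":0.0},
  ],
)

```text
clock: 19.5
position: [0.6308, -0.0355, 0.0689]
ee_rot: [2.29, 2.151, 0.001]
force: [-2.8, 0.7, 8.6]
width: 0.149
gripper_force: 30.0
```

>>> move_arm(
  motion=[
    {"tx":0.0,"ty":0.0,"tz":0.001,"twist":0.0},
    {"tx":0.0,"ty":0.0,"tz":0.001,"twist":0.0},
    {"tx":0.0,"ty":0.0,"tz":0.0,"twist":0.0},
  ],
)

```text
clock: 19.8
position: [0.6308, -0.0355, 0.0671]
ee_rot: [2.29, 2.151, 0.001]
force: [-4.8, 0.8, 11.1]
width: 0.148
gripper_force: 30.0
```

>>> move_arm(
  motion=[
    {"tx":0.0,"ty":-0.001,"tz":0.0,"twist":0.0},
    {"tx":0.0,"ty":0.0,"tz":0.0,"twist":0.0},
    {"tx":0.0,"ty":0.0,"tz":0.0,"twist":0.06},
    {"tx":0.0,"ty":0.0,"tz":0.0,"twist":0.06},
    {"tx":0.0,"ty":0.0,"tz":0.0,"twist":0.0},
  ],
)

```text
clock: 20.3
position: [0.631, -0.036, 0.0675]
ee_rot: [2.484, 1.92, 0.003]
force: [0.0, -0.9, 10.2]
width: 0.147
gripper_force: 30.0
```

```bash
python3 - <<'E'
from h import *
s=arm.observe();print(np.round(s["ft_torque"],3),np.round(s["joints"],3));tool([0.63,-.035,.067])
E
```

```text
[-0.181  0.309 -0.001] [-0.473  0.697  0.697  1.761 -0.559  0.889  0.217]
pos [ 0.631  -0.036   0.0675] yaw_y -14.6 tilt [ 0.     0.003 -1.   ] t 20.3 F [ 0.   -0.87 10.24]
tool shift [ 0.0007 -0.0012  0.0005]
```

>>> move_arm(
  motion=[
    {"tx":0.0,"ty":0.0,"tz":0.0005,"twist":0.06},
    {"tx":0.0,"ty":0.0,"tz":0.0,"twist":0.07},
    {"tx":0.0,"ty":0.0,"tz":0.0,"twist":0.07},
    {"tx":0.0,"ty":0.0,"tz":0.0,"twist":0.07},
    {"tx":0.0,"ty":0.0,"tz":0.0,"twist":0.0},
  ],
)

```text
clock: 20.8
position: [0.6311, -0.0362, 0.0671]
ee_rot: [2.833, 1.353, 0.004]
force: [0.8, -1.6, 10.7]
width: 0.148
gripper_force: 30.0
```

```bash
python3 - <<'E'
from h import *
s=arm.observe();print(np.round(s["ft_torque"],3),np.round(s["joints"],3));tool([0.63,-.035,.067])
E
```

```text
[-0.152  0.314 -0.032] [-0.535  0.736  0.81   1.766 -0.653  0.926 -0.124]
pos [ 0.6311 -0.0362  0.0671] yaw_y -38.93 tilt [ 0.001  0.003 -1.   ] t 20.8 F [ 0.83 -1.59 10.73]
tool shift [ 0.0003 -0.0016  0.0001]
```

>>> move_arm(
  motion=[
    {"tx":0.0,"ty":0.0,"tz":0.0,"twist":0.075},
    {"tx":0.0,"ty":0.0,"tz":0.0,"twist":0.075},
    {"tx":0.0,"ty":0.0,"tz":0.0,"twist":0.075},
    {"tx":0.0,"ty":0.0,"tz":0.0,"twist":0.075},
    {"tx":0.0,"ty":0.0,"tz":0.0,"twist":0.075},
    {"tx":0.0,"ty":0.0,"tz":0.0,"twist":0.0},
  ],
)

```text
clock: 21.4
position: [0.6312, -0.0364, 0.0671]
ee_rot: [3.104, 0.472, 0.005]
force: [-0.7, -1.0, 11.4]
width: 0.148
gripper_force: 30.0
```

>>> move_arm(
  motion=[
    {"tx":0.0,"ty":0.0,"tz":0.0,"twist":0.075},
    {"tx":0.0,"ty":0.0,"tz":0.0,"twist":0.075},
    {"tx":0.0,"ty":0.0,"tz":0.0,"twist":0.075},
    {"tx":0.0,"ty":0.0,"tz":0.0,"twist":0.0},
    {"tx":0.0,"ty":0.0,"tz":0.0,"twist":0.0},
  ],
)

```text
clock: 21.9
position: [0.6314, -0.0365, 0.0673]
ee_rot: [3.139, -0.075, 0.006]
force: [0.0, -1.5, 9.9]
width: 0.15
gripper_force: 30.0
```

```bash
python3 - <<'E'
from h import *
s=arm.observe();print(np.round(s["ft_torque"],3),np.round(s["joints"],3));tool([0.63,-.035,.067])
E
```

```text
[-0.255  0.064 -0.084] [-0.644  0.846  1.045  1.775 -0.848  1.041 -0.894]
pos [ 0.6314 -0.0365  0.0673] yaw_y -92.72 tilt [ 0.004  0.001 -1.   ] t 21.9 F [ 0.01 -1.47  9.9 ]
tool shift [-0.0015 -0.0014  0.0003]
```

>>> move_arm(
  motion=[
    {"tx":0.0,"ty":0.0,"tz":-0.001,"twist":0.0},
    {"tx":0.0,"ty":0.0,"tz":-0.001,"twist":0.0},
    {"tx":0.0,"ty":0.0,"tz":0.0,"twist":0.0},
  ],
)

```text
clock: 22.2
position: [0.6314, -0.0365, 0.0691]
ee_rot: [3.139, -0.074, 0.006]
force: [1.6, -1.5, 8.4]
width: 0.148
gripper_force: 30.0
```

>>> move_arm(
  motion=[
    {"tx":0.0,"ty":0.0,"tz":0.0,"twist":0.0},
    {"tx":0.0,"ty":0.0,"tz":0.0,"twist":0.0},
    {"tx":0.0,"ty":0.0,"tz":0.0,"twist":0.0},
    {"tx":0.0,"ty":0.0,"tz":0.0,"twist":0.0},
  ],
  gripper=0.52,
)

```text
clock: 22.6
position: [0.6294, -0.0351, 0.0673]
ee_rot: [-3.14, 0.074, 0.001]
force: [0.1, 1.4, -0.7]
width: 0.236
gripper_force: 0.0
```

```bash
python3 - <<'E'
from h import *
tool([0.63,-.035,.067]);s=arm.observe();print(s["width"],s["gripper_force"])
E
```

```text
pos [ 0.6294 -0.0351  0.0673] yaw_y -92.68 tilt [-0.001 -0.    -1.   ] t 22.6 F [ 0.08  1.41 -0.73]
tool shift [ 0.0006 -0.0001  0.0003]
0.23576405491399677 0.0
```

>>> move_arm(
  motion=[
    {"tx":0.0,"ty":0.0,"tz":-0.005,"twist":0.0},
    {"tx":0.0,"ty":0.0,"tz":-0.015,"twist":0.0},
    {"tx":0.0,"ty":0.0,"tz":-0.03,"twist":0.0},
    {"tx":0.0,"ty":0.0,"tz":-0.05,"twist":0.0},
    {"tx":0.0,"ty":0.0,"tz":-0.05,"twist":0.0},
    {"tx":0.03,"ty":0.0,"tz":-0.03,"twist":0.0},
    {"tx":0.03,"ty":0.0,"tz":0.0,"twist":0.0},
    {"tx":0.0,"ty":0.0,"tz":0.0,"twist":0.0},
    {"tx":0.0,"ty":0.0,"tz":0.0,"twist":0.0},
    {"tx":0.0,"ty":0.0,"tz":0.0,"twist":0.0},
  ],
)

```text
clock: 23.6
position: [0.6887, -0.0386, 0.2479]
ee_rot: [3.141, -0.075, -0.001]
force: [-0.0, 0.2, 0.7]
width: 0.242
gripper_force: 0.0
```

```bash
python3 - <<'E'
from h import *
tool([.63,-.035,.25])
save("scene","s2"); im=cv2.imread("pics/s2.png")
w=arm.get_image("wrist")[:,:,::-1]
a=cv2.resize(im[200:380,220:460],None,fx=2.4,fy=2.4,interpolation=cv2.INTER_CUBIC)
cv2.imwrite("pics/fin.png",a)
cv2.imwrite("pics/fin.png",np.hstack([cv2.resize(im[220:370,250:430],(400,333)),cv2.resize(w,(400,333))]))
E
```

```text
pos [ 0.6887 -0.0386  0.2479] yaw_y -92.75 tilt [-0.001  0.    -1.   ] t 23.6 F [-0.03  0.15  0.68]
tool shift [-0.0588 -0.0008 -0.002 ]
```

View pics/fin.png

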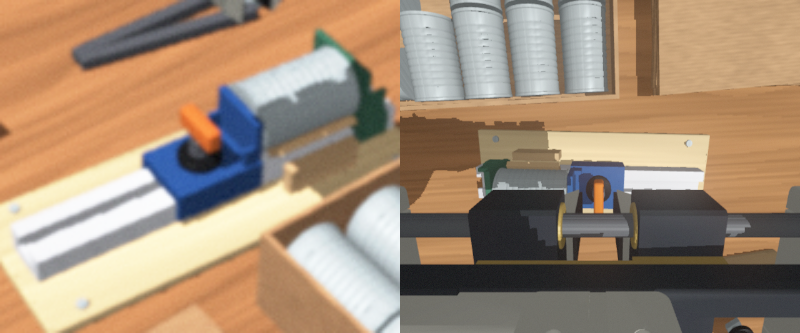

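The bar stands upright across the rail at about (200,128) in the left half. The stop touches the can, the can is at the fence, and the gripper is clear, so I'm handing in.

```bash
python3 -c "
from cell import arm
print(arm.sign_off())"
```

```text
the job is handed in; nothing more can be done
None
```

I handed the job in at about 23.6 s of the 64 s; the hand-in returned no verdict. The stop pressed the can home against the fence with about 8 N, and the bolt went in through the window, turned 89° clockwise and was let go. The last pictures show it standing upright across the rail with the stop still touching the can.

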